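# Open the thinner bottle's push-and-turn safety cap

### The job

Open the blue bottle of thinner in its holder: press its white safety cap down against the spring until you feel it seat, keep it pressed and twist it anticlockwise (seen from above) until you feel the stop, then lift it off. Finish while still holding the cap in the gripper, level and straight above the bottle's mouth, roughly a hand's width (about 10 cm) clear of it. Leave the masking tape, the screw jar and the spanner beside it where they are.

Things in the scene. Friction and masses are not known exactly. Their poses are not given: they have to be found in the camera images.
- bottle: Blue bottle, 73 mm across, with a paper band, fixed in a steel cup on a 110 x 110 x 18 mm plywood board screwed to the bench: it cannot move or turn. Origin: centre of the board's underside, on the bench; z up along the bottle's axis. The shoulder slopes from 73 mm across at z = 92 mm in to the neck at z = 114 mm.
- cap: White ribbed round safety cap, 53 mm across, 30 mm high, about 50 g, gripped across its sides; a red arrow on top points along its x axis. Origin: centre of its lower rim; z up. Locked, as at the start, its rim is 126 mm above the bottle's origin, its x axis is within 3 degrees of the bottle's, with 1.5 mm of play sideways; it can neither turn nor lift before it is pressed.
- cap_top (a point): Centre of the cap's top. To press: a spring inside the cap pushes it up with 6 N, rising 1 N per mm; it seats firmly after 6 mm (12 N). Pressed 4 mm or more it turns anticlockwise (from above) to a firm stop, about 67 degrees from locked; from 56 degrees to the stop it lifts straight off. Let up before that, it stays caught.
- mouth (a point): Centre of the top of the bottle's neck, 146 mm above the bottle's origin. The neck is 32 mm across, 42 mm over its three bayonet tracks. The cap must rise 20 mm from its locked height to be clear of it.
- dot (a point): Yellow dot on the bottle's shoulder, 64 degrees anticlockwise of the bottle's x axis: the cap's red arrow points to it when the cap is free to lift off.
- masking_tape: Bystander: roll of masking tape lying flat, 96 mm across, 25 mm high; origin: centre of its underside.
- screw_jar: Bystander: clear jar of screws with a red lid, 66 mm across, 84 mm high; origin: centre of its underside.
- spanner: Bystander: open-ended spanner lying flat, 40 x 222 x 9 mm, long along its y axis; origin: centre of its underside.
Mind the look-alikes: they are no part of the job. There is more than one size of the cap; the job needs the middle-sized.

How it is judged:
By the outcome, as a careful person would: the job done as asked, in the order asked, and still so for the second after the job is handed in, while the arm keeps its last pose, push and grip.
It also fails if it takes over 45 s, if anything falls off the work surface, if the arm or the gripper's body presses on something with over 40 N, if the wrist force passes 120 N, or if a joint passes its speed limit or range.

### The arm

A 6-joint arm with a two-finger parallel gripper is mounted at the origin on a cart in front of the work surface, level with it; the furniture and walls round the work are solid. World frame = base frame: x ahead of the robot, y to its left, z up, the work surface at z = 0. Lengths are in mm, angles in rad, forces in N, time in s.
With the tool pointing down it reaches from about 350 to 775 mm from the base axis. Payload 7.3 kg.
Tool frame: the origin (TCP) lies between the finger pads; the fingertips stand 25 mm ahead of it and the grasp point (between the pads) lies 6 mm ahead of it; z points along the fingers, y is the line along which they close (so a half turn about z gives the same grasp; the last joint's range is limited). The gripper opens to 92 mm and grips with 3 to 60 N. Pads are 19 mm wide; open, the fingers measure 130 mm over their backs; the gripper's body (75 mm by 190 mm) begins 47 mm behind the grasp point.
Start: joints at [0.997, 0.342, 1.524, -0, 1.275, -0.146], TCP at [217.794, 477.712, 251.741] pointing down, gripper open.
Joint ranges: [-2.53, 2.53], [-0.77, 2.02], [0.04, 2.7], [-1, 4.14], [0.28, 2.66], [-3.11, 3.11]. Speed limits (rad/s): [2.57, 2.57, 3.14, 3.14, 3.14, 3.14].

### API

Orientations are given as [roll, pitch, yaw] about the fixed x, y, z axes, in that order (R = Rz(yaw) Ry(pitch) Rx(roll)).
In Python, from plant import bot gives the robot as it stands.
- The arm moves only by the tool play_rows, never from a script. Its argument "commands" is a list of rows, each an object of numbers: "x", "y", "z": the shift along the tool's x, y, z in m; "twist": the turn about the tool's z in degrees. In form: [{"x": .., "y": .., "z": .., "twist": ..}, ...]. A call has exactly 8 rows; each row is the pose to reach, as a shift and turn from the pose commanded when the call began, along the tool's axes at that moment; what a row does not reach only later rows make up. A row lasts 1/10 s, in which the tool goes at most 50 mm and 8.59 degrees, less where a joint would pass 70% of its speed; a pose out of reach is approached as far as the arm can. A call with a gripper value outside its range is refused whole. "jaw" is the closure, from 0 (fully open) to 1 (shut), set as the call begins (left out, the last holds). The fingers move at their own pace and stop on an object; the grip force is fixed at half the most. Time passes only in rows, so rows that repeat a pose let the fingers close, or fill a call up. It gives the time, the measured TCP pose, the force, the opening and the grip force at its end, in the units of the state.
- bot.get_obs(): the state, without advancing time (a new reading comes with each control period).
- bot.capture(name): name is "scene" or "top" or "wrist"; returns a dict with "pixels" (400x640x3 uint8, red, green, blue), "fx", "fy", "cx", "cy" (pixels), "eye" and "rotation" of the camera in the world. Camera axes: x right, y down, z forward; pixel columns grow to the right and rows downward; lengths in mm; the calibration is good to about 2 mm. The wrist camera is an equidistant fisheye: a pixel r from the principal point sees the ray r / f radians off the axis. A picture is of the moment at which its call begins. There is no depth.
- bot.close_job(): hands the job in; it is judged then, once.
The state is a dict: "time": time; "joint_positions": joint angles; "dq": joint speeds; "tau": joint torques, N m; "tool_pos": TCP position; "tcp_rot": TCP orientation; "contact_force": force on the tool from outside, world axes, zero at the start; "moment": the same for the moment, N m; "grip_width": finger opening in mm; "finger_force": force on a finger pad.
Only numpy, scipy, OpenCV 4.12 (cv2) and the standard library are available. Lean on these libraries where they do the work, as an engineer would, in place of code of your own. Each camera call takes 0.05 s, during which the arm holds its last target. There are 200 camera calls.

## Working session

There is one attempt and no reset: what is moved stays moved. The work goes in short steps, Python scripts to look and compute and a tool call to move; the robot and the scene stay as the last step left them, time stands still between calls to the robot, and variables do not carry over. Pictures are saved under pics/ and viewed, at most 10 in all, crops included, and the job is handed in when it is done.

Besides the shell and the picture viewer there is one more tool, called after "Request:" as name(argument=value, ...), one argument or row to a line, values as JSON. play_rows: Moves the arm, as the interface text tells. Its arguments: {"type":"object","properties":{"commands":{"type":"array"},"jaw":{"type":"number"}},"required":["commands"]}

```bash
mkdir -p pics; ls; cat > h.py <<'E'
import numpy as np, cv2
from plant import bot
def snap(n,f):
    c=bot.capture(n); cv2.imwrite('pics/'+f,c['pixels'][:,:,::-1]); np.savez('pics/'+f[:-4]+'.npz',**c); return c
def ray(c,u,v):
    a=np.array([(u-c['cx'])/c['fx'],(v-c['cy'])/c['fy']])
    r=np.hypot(*a)
    return a,r
def onz(c,u,v,z,fish=False):
    a,r=ray(c,u,v)
    d=np.r_[a,1.] if not fish else np.r_[a/max(r,1e-9)*np.sin(r),np.cos(r)]
    d=np.array(c['rotation'])@d; e=np.array(c['eye'])
    return e+d*(z-e[2])/d[2]
E
python3 - <<'E'
from h import *
a=snap('top','top0.png');b=snap('scene','scene0.png')
for c in(a,b):print(c['eye'],np.round(c['rotation'],3).tolist(),c['fx'],c['cx'],c['cy'])
o=bot.get_obs();print(o['time'],o['tool_pos'],o['tcp_rot'],o['grip_width'])
E
```

```text
pics
[ 353.88285107 -366.77311178  967.80886976] [-3.064, 0.006, -1.582] 431.91858752920604 325.42968000910804 198.53722623294237
[  -12.42783154 -1009.62017262   531.08748343] [-2.053, -0.003, -0.577] 423.3276083001785 311.1254252547701 193.01409401000885
0.1 [217.60397249 477.42519701 251.11796246] [-3.14023473e+00 -2.01836890e-04  2.71380051e+00] 91.52498286491277
```

View pics/top0.png

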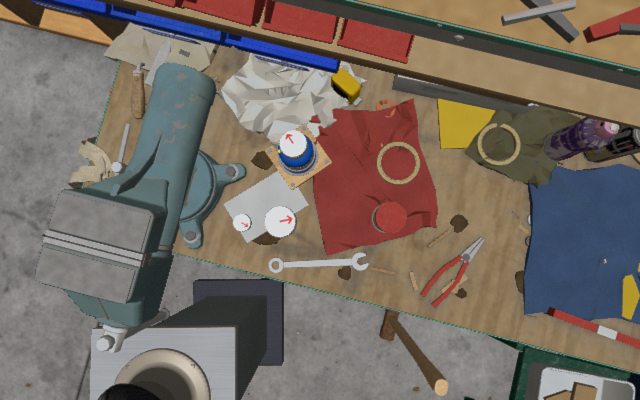

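View pics/scene0.png

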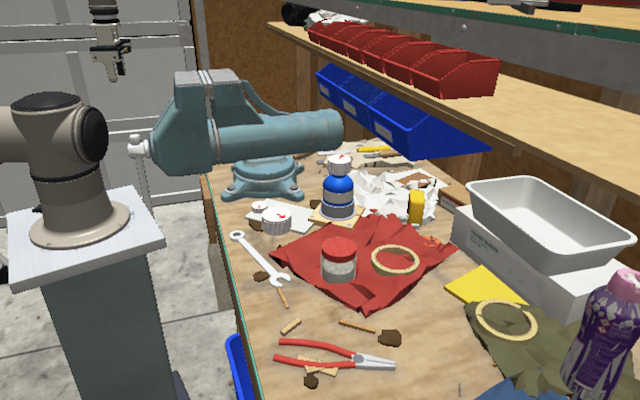

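The caps in the top view are a small one at (242,222) and a large one at (280,222), both loose on grey card, and a middle one on the blue bottle at (293,145). The one on the bottle is in its holder and fits the description. I'll confirm it in a crop.

```bash
cat >> h.py <<'E'
from scipy.spatial.transform import Rotation as Ro
_c=bot.capture
def cap(n):
    c=dict(_c(n)); c['rotation']=Ro.from_euler('xyz',c['rotation']).as_matrix(); return c
bot.capture=cap
E
python3 - <<'E'
from h import *
c=dict(np.load('pics/top0.npz')); c['rotation']=Ro.from_euler('xyz',c['rotation']).as_matrix()
for n,u,v,z in[('cap',293,145,156),('board',298,157,18),('big',280,222,30),('small',242,222,20)]:print(n,onz(c,u,v,z).round(1))
im=cv2.imread('pics/top0.png')[115:245,220:340]
cv2.imwrite('pics/crop.png',cv2.resize(im,None,fx=4.5,fy=4.5,interpolation=cv2.INTER_CUBIC))
E
```

```text
cap [ 519.7 -301.7  156. ]
board [ 520.8 -301.6   18. ]
big [ 376.6 -262.4   30. ]
small [ 377.8 -177.9   20. ]
```

View pics/crop.png

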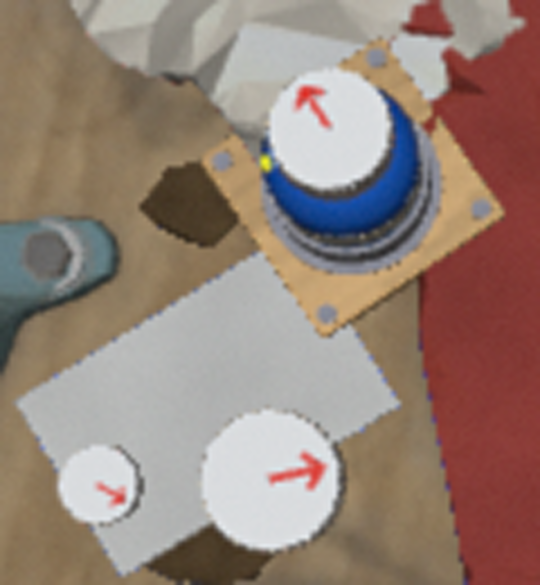

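The cap on the bottle measures about 51 mm across and the big one about 67 mm, so the one on the bottle is the middle-sized. Its arrow heads about 35° in the world. The vise stands between the arm and the bottle, so I'll check its height first.

```bash
python3 - <<'E'
from h import *
C=[]
for f in('top0','scene0'):
    c=dict(np.load(f'pics/{f}.npz')); c['rotation']=Ro.from_euler('xyz',c['rotation']).as_matrix();C.append(c)
def tri(a,b):
    A=[];B=[]
    for c,(u,v) in zip(C,(a,b)):
        d=c['rotation']@np.r_[(u-c['cx'])/c['fx'],(v-c['cy'])/c['fy'],1];d/=np.linalg.norm(d)
        P=np.eye(3)-np.outer(d,d);A.append(P);B.append(P@c['eye'])
    x=np.linalg.lstsq(np.vstack(A),np.hstack(B),rcond=None)[0];return x.round(),[np.linalg.norm(P@x-q).round() for P,q in zip(A,B)]
print('cap',tri((293.3,143.9),(340,158)))
print('vise corner',tri((155,203),(238,70)),tri((137,303),(177,72)))
c=C[0]
print('cap',onz(c,293.3,143.9,156)); 
t=lambda x,y:onz(c,220+x/4.5,115+y/4.5,156)
d=t(298,88)-t(328,128);print('arrow',np.degrees(np.arctan2(d[1],d[0])))
q=lambda x,y:onz(c,220+x/4.5,115+y/4.5,18)
k=[q(205,160),q(380,40),q(502,210),q(328,335)];print('board',np.mean(k,0))
for i in range(4):
    d=k[(i+1)%4]-k[i];print(np.linalg.norm(d),np.degrees(np.arctan2(d[1],d[0])))
# target in start tool frame
o=bot.get_obs();R=Ro.from_euler('xyz',o['tcp_rot']).as_matrix()
print(R.T@(np.array([517,-303,251])-o['tool_pos']))
E
```

```text
cap (array([ 523., -304.,  158.]), [np.float64(2.0), np.float64(2.0)])
vise corner (array([ 390., -107.,  332.]), [np.float64(10.0), np.float64(10.0)]) (array([252., -90., 340.]), [np.float64(4.0), np.float64(4.0)])
cap [ 521.84142274 -302.29676647  156.        ]
arrow 36.05811759590373
board [ 522.3403799  -302.97165641   18.        ]
105.31836309153798 -55.780692801556796
104.64293106410273 -145.31802682392228
105.57810598475014 125.23628062826188
106.51508374920347 34.5430648157438
[-596.18512056 -585.88749445    0.79322273]
```

The vise top is at about 340 mm, so I'll cross well above it. I'll stay at moderate x to keep clear of the shelf.

Request:
play_rows(
  commands=[
    {"x": 0,"y": 0,"z": -0.04,"twist": 0},
    {"x": 0,"y": 0,"z": -0.085,"twist": 0},
    {"x": 0,"y": 0,"z": -0.13,"twist": 0},
    {"x": 0,"y": 0,"z": -0.175,"twist": 0},
    {"x": 0,"y": 0,"z": -0.22,"twist": 0},
    {"x": -0.034,"y": -0.029,"z": -0.22,"twist": 2},
    {"x": -0.068,"y": -0.058,"z": -0.22,"twist": 5},
    {"x": -0.102,"y": -0.087,"z": -0.22,"twist": 8},
  ],
  jaw=0,
)

```text
time: 0.9
tool_pos: [274.7, 355.0, 471.4]
tcp_rot: [-3.141, 0.0, 2.573]
contact_force: [1.6, 0.9, -0.7]
grip_width: 91.6
finger_force: 0.0
```

```bash
cat >> h.py <<'E'
def go(*p):
    o=bot.get_obs();R=Ro.from_euler('xyz',o['tcp_rot']).as_matrix()
    print('t',o['time'],'pos',o['tool_pos'].round(1) if hasattr(o['tool_pos'],'round') else o['tool_pos'],'rpy',np.degrees(o['tcp_rot']).round(2),'j',np.round(o['joint_positions'],2),'F',np.round(o['contact_force'],1),'M',np.round(o['moment'],2),'w',o['grip_width'],'g',o['finger_force'])
    for q in p: print(q,'->',(R.T@(np.array(q)-o['tool_pos'])).round(1))
E
python3 - <<'E'
from h import *
go([420,50,470],[400,-280,470],[400,-280,300])
C=[]
for f in('top0','scene0'):
    c=dict(np.load(f'pics/{f}.npz')); c['rotation']=Ro.from_euler('xyz',c['rotation']).as_matrix();C.append(c)
def tri(a,b):
    A=[];B=[]
    for c,(u,v) in zip(C,(a,b)):
        d=c['rotation']@np.r_[(u-c['cx'])/c['fx'],(v-c['cy'])/c['fy'],1];d/=np.linalg.norm(d)
        P=np.eye(3)-np.outer(d,d);A.append(P);B.append(P@c['eye'])
    x=np.linalg.lstsq(np.vstack(A),np.hstack(B),rcond=None)[0];return x.round(),[np.linalg.norm(P@x-q).round() for P,q in zip(A,B)]
print('bins',tri((338,69),(490,155)),tri((410,62),(498,95)))
E
```

```text
t 0.9 pos [274.7 355.  471.4] rpy [-179.98    0.    147.44] j [ 0.74  0.12  1.22 -0.    1.8  -0.26] F [ 1.6  0.9 -0.7] M [-0.04 -0.03  0.  ] w 91.60258408932964 g 0.0
[420, 50, 470] -> [-286.6 -178.9    1.5]
[400, -280, 470] -> [-447.3 -467.8    1.6]
[400, -280, 300] -> [-447.3 -467.7  171.6]
bins (array([ 721., -452.,  163.]), [np.float64(81.0), np.float64(81.0)]) (array([ 646., -532.,  321.]), [np.float64(46.0), np.float64(46.0)])
```

Request:
play_rows(
  commands=[
    {"x": -0.036,"y": -0.022,"z": 0,"twist": 0},
    {"x": -0.072,"y": -0.045,"z": 0,"twist": 0},
    {"x": -0.108,"y": -0.067,"z": 0,"twist": 0},
    {"x": -0.144,"y": -0.09,"z": 0,"twist": 0},
    {"x": -0.18,"y": -0.112,"z": 0,"twist": 0},
    {"x": -0.215,"y": -0.134,"z": 0,"twist": 0},
    {"x": -0.25,"y": -0.157,"z": 0,"twist": 0},
    {"x": -0.286,"y": -0.179,"z": 0,"twist": 0},
  ],
)

```text
time: 1.7
tool_pos: [419.7, 49.9, 471.6]
tcp_rot: [3.142, -0.0, 2.574]
contact_force: [1.7, 0.8, -0.4]
grip_width: 91.6
finger_force: 0.0
```

Request:
play_rows(
  commands=[
    {"x": -0.02,"y": -0.036,"z": 0,"twist": 0},
    {"x": -0.04,"y": -0.072,"z": 0,"twist": 0},
    {"x": -0.06,"y": -0.108,"z": 0,"twist": 0},
    {"x": -0.08,"y": -0.144,"z": 0,"twist": 0},
    {"x": -0.1,"y": -0.18,"z": 0,"twist": 0},
    {"x": -0.12,"y": -0.216,"z": 0,"twist": 0},
    {"x": -0.14,"y": -0.253,"z": 0,"twist": 0},
    {"x": -0.16,"y": -0.289,"z": 0,"twist": 0},
  ],
)

```text
time: 2.5
tool_pos: [398.5, -279.8, 471.4]
tcp_rot: [3.141, -0.001, 2.574]
contact_force: [0.5, 0.3, 0.3]
grip_width: 91.7
finger_force: 0.0
```

```bash
python3 - <<'E'
from h import *
go([400,-280,280],[522,-302,260])
E
```

```text
t 2.5 pos [ 398.5 -279.8  471.4] rpy [ 1.7998e+02 -4.0000e-02  1.4748e+02] j [-0.77  0.2   1.13  0.    1.81 -1.77] F [0.5 0.3 0.3] M [-0.04 -0.05  0.02] w 91.73633425894465 g 0.0
[400, -280, 280] -> [ -1.5   0.6 191.4]
[522, -302, 260] -> [-116.2   47.6  211.3]
```

Request:
play_rows(
  commands=[
    {"x": 0,"y": 0,"z": 0.045,"twist": 0},
    {"x": 0,"y": 0,"z": 0.09,"twist": 0},
    {"x": 0,"y": 0,"z": 0.135,"twist": 0},
    {"x": -0.02,"y": 0.008,"z": 0.175,"twist": 0},
    {"x": -0.055,"y": 0.022,"z": 0.2,"twist": 0},
    {"x": -0.09,"y": 0.037,"z": 0.211,"twist": 0},
    {"x": -0.116,"y": 0.048,"z": 0.211,"twist": 0},
    {"x": -0.116,"y": 0.048,"z": 0.211,"twist": 0},
  ],
)

```text
time: 3.3
tool_pos: [524.9, -299.9, 258.6]
tcp_rot: [3.141, -0.002, 2.576]
contact_force: [-1.0, -0.4, -0.0]
grip_width: 92.0
finger_force: 0.0
```

```bash
python3 - <<'E'
from h import *
c=snap('wrist','w1.png');go([522,-302,149])
print(c['eye'],c['fx'],c['cx'],c['cy'])
E
```

```text
t 3.35 pos [ 523.4 -299.8  259.1] rpy [ 1.7999e+02 -1.3000e-01  1.4756e+02] j [-0.65  0.48  1.28  0.    1.38 -1.65] F [-0.  -0.2 -0.3] M [0.01 0.04 0.04] w 92.25373988808447 g 0.0
[522, -302, 149] -> [ -0.3  -2.7 110.1]
[ 467.24679826 -263.25839829  390.83014517] 309.70691628693146 323.81088897698464 191.84520144447407
```

View pics/w1.png

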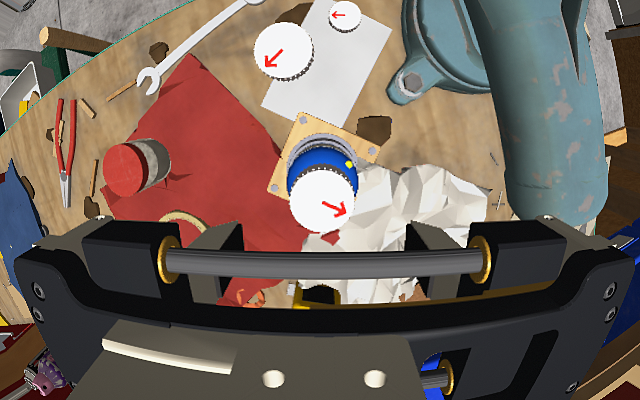

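The wrist view shows the cap top centred at about (322,201), with its arrow pointing right and down. The yellow dot is at (348,164), and the finger pads straddle the cap.

```bash
python3 - <<'E'
from h import *
c=dict(np.load('pics/w1.npz'))
if c['rotation'].shape==(3,): c['rotation']=Ro.from_euler('xyz',c['rotation']).as_matrix()
hsv=cv2.cvtColor(cv2.imread('pics/w1.png'),cv2.COLOR_BGR2HSV)
m=((hsv[...,1]<12)&(hsv[...,2]>240)).astype(np.uint8); 
n,l,s,ce=cv2.connectedComponentsWithStats(m);i=l[205,310];print(s[i],ce[i])
p=[onz(c,u,v,156,True) for u,v in((322,201),(289,201),(356,201),(322,170),(322,233))];print(np.round(p,1))
a=onz(c,347,212,156,True)-onz(c,320,202,156,True);print(np.degrees(np.arctan2(a[1],a[0])))
go([p[0][0],p[0][1],149])
E
```

```text
[ 289  170   65   65 2904] [320.72623967 200.27789256]
[[ 526.  -302.1  156. ]
 [ 512.  -324.3  156. ]
 [ 540.5 -279.3  156. ]
 [ 505.  -288.7  156. ]
 [ 549.1 -316.8  156. ]]
36.41023035701644
t 3.35 pos [ 523.4 -299.8  259.1] rpy [ 1.7999e+02 -1.3000e-01  1.4756e+02] j [-0.65  0.48  1.28  0.    1.38 -1.65] F [-0.  -0.2 -0.3] M [0.01 0.04 0.04] w 92.25373988808447 g 0.0
[np.float64(526.0295813206029), np.float64(-302.09618517600916), 149] -> [ -3.7  -0.6 110.1]
```

Request:
play_rows(
  commands=[
    {"x": -0.002,"y": -0.002,"z": 0.015,"twist": 0},
    {"x": -0.002,"y": -0.002,"z": 0.035,"twist": 0},
    {"x": -0.002,"y": -0.002,"z": 0.055,"twist": 0},
    {"x": -0.002,"y": -0.002,"z": 0.07,"twist": 0},
    {"x": -0.002,"y": -0.002,"z": 0.08,"twist": 0},
    {"x": -0.002,"y": -0.002,"z": 0.08,"twist": 0},
    {"x": -0.002,"y": -0.002,"z": 0.08,"twist": 0},
    {"x": -0.002,"y": -0.002,"z": 0.08,"twist": 0},
  ],
)

```text
time: 4.15
tool_pos: [523.6, -303.1, 181.9]
tcp_rot: [-3.141, 0.002, 2.574]
contact_force: [0.4, 0.1, 0.7]
grip_width: 91.9
finger_force: 0.0
```

```bash
python3 - <<'E'
from h import *
c=snap('wrist','w2.png');go([524,-302.5,150])
hsv=cv2.cvtColor(cv2.imread('pics/w2.png'),cv2.COLOR_BGR2HSV)
m=((hsv[...,1]<12)&(hsv[...,2]>240)).astype(np.uint8)
n,l,s,ce=cv2.connectedComponentsWithStats(m);i=np.argmax(s[1:,4])+1;print(s[i],ce[i])
x,y,w,h=s[i][:4];print(onz(c,x+w/2,y+h/2,156,True))
E
```

```text
t 4.2 pos [ 523.6 -303.   181.8] rpy [-1.8000e+02  1.0000e-01  1.4749e+02] j [-0.65  0.55  1.4   0.    1.2  -1.65] F [-0.3  0.   0. ] M [-0.02 -0.01  0.02] w 92.0002387691328 g 0.0
[524, -302.5, 150] -> [ 0.   0.7 31.8]
[ 281  196   93   56 3956] [325.86552073 226.02679474]
[ 518.21774957 -297.13974952  156.        ]
```

View pics/w2.png

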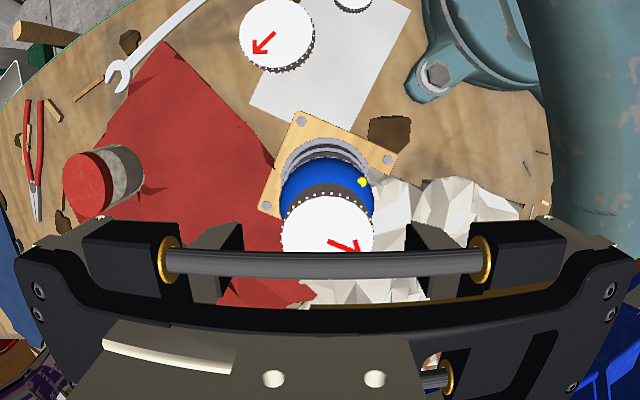

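The pads' inner edges are at about u=243 and 407, and the cap spans 281 to 374, so it is centred. I'll fit the cap's centre along the other axis.

```bash
python3 - <<'E'
from h import *
from scipy.optimize import least_squares
for f,box in(('w1',(280,360,165,245)),('w2',(270,385,190,246))):
    c=dict(np.load(f'pics/{f}.npz'))
    if c['rotation'].shape==(3,): c['rotation']=Ro.from_euler('xyz',c['rotation']).as_matrix()
    hsv=cv2.cvtColor(cv2.imread(f'pics/{f}.png'),cv2.COLOR_BGR2HSV)
    m=((hsv[...,1]<12)&(hsv[...,2]>240))
    P=[]
    for v in range(box[2],box[3]):
        u=np.where(m[v,box[0]:box[1]])[0]
        if len(u)>20:
            for q in(u[0]-.5,u[-1]+.5):P.append(onz(c,box[0]+q,v,156,True)[:2])
    P=np.array(P);s=least_squares(lambda x:np.hypot(*(P-x[:2]).T)-26.5,[524,-302],loss='soft_l1');print(f,len(P),s.x,np.abs(s.fun).mean())
E
```

```text
w1 116 [ 526.19737275 -302.40389687] 1.2173398278787741
w2 98 [ 527.11586767 -303.01979967] 0.9383128796928029
```

Request:
play_rows(
  commands=[
    {"x": -0.001,"y": 0.001,"z": 0.008,"twist": 0},
    {"x": -0.001,"y": 0.001,"z": 0.016,"twist": 0},
    {"x": -0.001,"y": 0.001,"z": 0.024,"twist": 0},
    {"x": -0.001,"y": 0.001,"z": 0.032,"twist": 0},
    {"x": -0.001,"y": 0.001,"z": 0.032,"twist": 0},
    {"x": -0.001,"y": 0.001,"z": 0.032,"twist": 0},
    {"x": -0.001,"y": 0.001,"z": 0.032,"twist": 0},
    {"x": -0.001,"y": 0.001,"z": 0.032,"twist": 0},
  ],
)

```text
time: 5.0
tool_pos: [524.9, -302.6, 149.1]
tcp_rot: [-3.142, 0.001, 2.574]
contact_force: [-0.1, -0.7, 0.4]
grip_width: 91.5
finger_force: 0.0
```

Request:
play_rows(
  commands=[
    {"x": 0,"y": 0,"z": 0,"twist": 0},
    {"x": 0,"y": 0,"z": 0,"twist": 0},
    {"x": 0,"y": 0,"z": 0,"twist": 0},
    {"x": 0,"y": 0,"z": 0,"twist": 0},
    {"x": 0,"y": 0,"z": 0,"twist": 0},
    {"x": 0,"y": 0,"z": 0,"twist": 0},
    {"x": 0,"y": 0,"z": 0,"twist": 0},
    {"x": 0,"y": 0,"z": 0,"twist": 0},
  ],
  jaw=1,
)

```text
time: 5.8
tool_pos: [524.9, -302.1, 148.7]
tcp_rot: [3.141, -0.0, 2.574]
contact_force: [1.9, 2.6, -0.3]
grip_width: 52.9
finger_force: 30.0
```

```bash
python3 - <<'E'
from h import *
go([524.5,-302.7,144])
E
```

```text
t 5.8 pos [ 524.9 -302.1  148.7] rpy [179.97  -0.   147.49] j [-0.65  0.58  1.43  0.    1.13 -1.65] F [ 1.9  2.6 -0.3] M [ 0.37 -0.19  0.02] w 52.85849449174407 g 29.999947333708405
[524.5, -302.7, 144] -> [-0.  -0.7  4.7]
```

Gripped at 53 mm. Pressing down now.

Request:
play_rows(
  commands=[
    {"x": 0,"y": 0,"z": 0.001,"twist": 0},
    {"x": 0,"y": 0,"z": 0.002,"twist": 0},
    {"x": 0,"y": 0.001,"z": 0.003,"twist": 0},
    {"x": 0,"y": 0.001,"z": 0.004,"twist": 0},
    {"x": 0,"y": 0.001,"z": 0.005,"twist": 0},
    {"x": 0,"y": 0.001,"z": 0.006,"twist": 0},
    {"x": 0,"y": 0.001,"z": 0.006,"twist": 0},
    {"x": 0,"y": 0.001,"z": 0.006,"twist": 0},
  ],
)

```text
time: 6.6
tool_pos: [525.0, -302.1, 144.2]
tcp_rot: [-3.141, 0.001, 2.574]
contact_force: [-4.6, 1.7, 9.1]
grip_width: 53.0
finger_force: 30.0
```

Request:
play_rows(
  commands=[
    {"x": 0,"y": 0,"z": 0.001,"twist": 0},
    {"x": 0,"y": 0,"z": 0.001,"twist": 0},
    {"x": 0,"y": 0,"z": 0.002,"twist": 0},
    {"x": 0,"y": 0,"z": 0.002,"twist": 0},
    {"x": 0,"y": 0,"z": 0.003,"twist": 0},
    {"x": 0,"y": 0,"z": 0.003,"twist": 0},
    {"x": 0,"y": 0,"z": 0.003,"twist": 0},
    {"x": 0,"y": 0,"z": 0.003,"twist": 0},
  ],
)

```text
time: 7.4
tool_pos: [525.0, -302.1, 142.5]
tcp_rot: [-3.14, 0.002, 2.574]
contact_force: [-6.3, 3.5, 18.7]
grip_width: 52.3
finger_force: 30.0
```

```bash
python3 - <<'E'
from h import *
go()
E
```

```text
t 7.4 pos [ 525.  -302.1  142.5] rpy [-1.7993e+02  1.1000e-01  1.4750e+02] j [-0.65  0.59  1.44 -0.    1.11 -1.65] F [-6.3  3.5 18.7] M [0.68 1.   0.05] w 52.338875286634675 g 30.002519160043448
```

Seated: 6.2 mm of travel and the force jumped to 18.7 N. I'll ease the side load and twist anticlockwise, which is negative about the downward tool z.

Request:
play_rows(
  commands=[
    {"x": 0.001,"y": 0,"z": 0,"twist": 0},
    {"x": 0.001,"y": 0,"z": 0,"twist": -4},
    {"x": 0.001,"y": 0,"z": 0,"twist": -8},
    {"x": 0.001,"y": 0,"z": 0,"twist": -12},
    {"x": 0.001,"y": 0,"z": 0,"twist": -16},
    {"x": 0.001,"y": 0,"z": 0,"twist": -20},
    {"x": 0.001,"y": 0,"z": 0,"twist": -24},
    {"x": 0.001,"y": 0,"z": 0,"twist": -28},
  ],
)

```text
time: 8.2
tool_pos: [525.8, -302.5, 142.6]
tcp_rot: [-3.138, 0.005, 3.066]
contact_force: [0.9, 0.8, 12.5]
grip_width: 52.9
finger_force: 30.0
```

```bash
python3 - <<'E'
from h import *
go()
E
```

```text
t 8.2 pos [ 525.8 -302.5  142.6] rpy [-179.79    0.31  175.64] j [-0.65  0.59  1.44 -0.    1.11 -2.14] F [ 0.9  0.8 12.5] M [ 0.18 -0.06 -0.07] w 52.93602612331274 g 30.001384047791362
```

Request:
play_rows(
  commands=[
    {"x": 0,"y": 0,"z": 0.001,"twist": -4},
    {"x": 0,"y": 0,"z": 0.001,"twist": -9},
    {"x": 0,"y": 0,"z": 0.001,"twist": -14},
    {"x": 0,"y": 0,"z": 0.001,"twist": -19},
    {"x": 0,"y": 0,"z": 0.001,"twist": -24},
    {"x": 0,"y": 0,"z": 0.001,"twist": -28},
    {"x": 0,"y": 0,"z": 0.001,"twist": -32},
    {"x": 0,"y": 0,"z": 0.001,"twist": -34},
  ],
)

```text
time: 9.0
tool_pos: [526.3, -302.2, 142.6]
tcp_rot: [-3.135, 0.003, -2.625]
contact_force: [0.4, 2.7, 18.9]
grip_width: 52.8
finger_force: 30.0
```

```bash
python3 - <<'E'
from h import *
go()
E
```

```text
t 9.0 pos [ 526.3 -302.2  142.6] rpy [-179.61    0.2  -150.39] j [-0.65  0.59  1.44  0.    1.11 -2.74] F [ 0.4  2.7 18.9] M [ 0.75  0.16 -0.27] w 52.7702566251754 g 30.002608951181173
```

Request:
play_rows(
  commands=[
    {"x": 0,"y": 0,"z": 0,"twist": -2},
    {"x": 0,"y": 0,"z": 0,"twist": -4},
    {"x": 0,"y": 0,"z": 0,"twist": -6},
    {"x": 0,"y": 0,"z": 0,"twist": -8},
    {"x": 0,"y": 0,"z": 0,"twist": -9},
    {"x": 0,"y": 0,"z": 0,"twist": -9},
    {"x": 0,"y": 0,"z": 0,"twist": -9},
    {"x": 0,"y": 0,"z": 0,"twist": -9},
  ],
)

```text
time: 9.8
tool_pos: [525.6, -302.0, 142.1]
tcp_rot: [-3.136, 0.002, -2.472]
contact_force: [-0.8, 2.9, 17.7]
grip_width: 53.0
finger_force: 30.0
```

```bash
python3 - <<'E'
from h import *
c=snap('wrist','w3.png');go();snap('top','top3.png')
a=cv2.imread('pics/w3.png')[80:300,220:440];b=cv2.imread('pics/top3.png')[100:190,240:350]
a=cv2.resize(a,(440,440));b=cv2.resize(b,(360,295));b=cv2.copyMakeBorder(b,0,145,0,0,0)
cv2.imwrite('pics/c3.png',np.hstack([a,b]))
E
```

```text
t 9.85 pos [ 525.6 -302.   142.1] rpy [-1.7969e+02  1.2000e-01 -1.4165e+02] j [-0.65  0.59  1.44  0.    1.11 -2.89] F [-1.5  3.5 18.5] M [ 0.74  0.38 -1.03] w 52.78568465657234 g 30.002450100146234
```

View pics/c3.png

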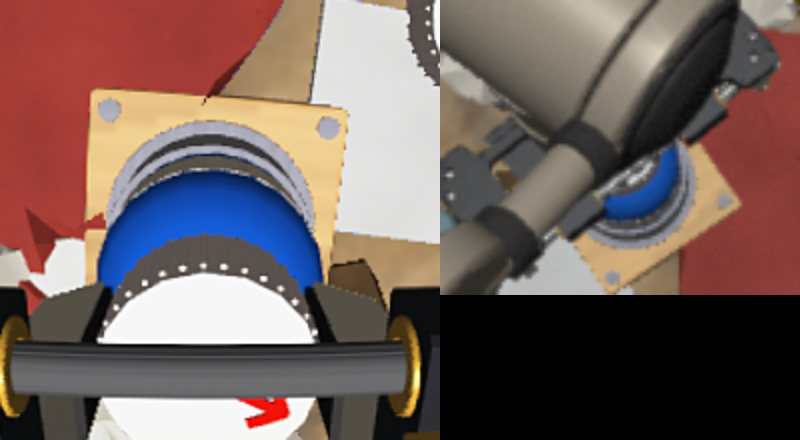

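The stop is felt: the turn is 71° and the moment jumped to -1.03 N·m. The arrow kept its place in the gripper, so there was no real slip. I'll relieve the twist slightly and lift.

Request:
play_rows(
  commands=[
    {"x": 0,"y": 0,"z": 0,"twist": 2},
    {"x": 0,"y": 0,"z": -0.003,"twist": 3},
    {"x": 0,"y": 0,"z": -0.006,"twist": 3},
    {"x": 0,"y": 0,"z": -0.009,"twist": 3},
    {"x": 0,"y": 0,"z": -0.012,"twist": 3},
    {"x": 0,"y": 0,"z": -0.015,"twist": 3},
    {"x": 0,"y": 0,"z": -0.018,"twist": 3},
    {"x": 0,"y": 0,"z": -0.021,"twist": 3},
  ],
)

```text
time: 10.7
tool_pos: [524.1, -301.5, 158.3]
tcp_rot: [3.14, -0.001, -2.522]
contact_force: [0.6, 0.9, -1.0]
grip_width: 52.8
finger_force: 30.0
```

```bash
python3 - <<'E'
from h import *
go()
E
```

```text
t 10.7 pos [ 524.1 -301.5  158.3] rpy [ 1.7994e+02 -6.0000e-02 -1.4451e+02] j [-0.65  0.57  1.42 -0.    1.15 -2.84] F [ 0.6  0.9 -1. ] M [ 0.01 -0.   -0.03] w 52.8202389487915 g 29.999937722459435
```

The cap came up free, with about -1 N of load. Lifting the rest of the way.

Request:
play_rows(
  commands=[
    {"x": 0,"y": 0,"z": -0.006,"twist": 0},
    {"x": 0,"y": 0,"z": -0.014,"twist": 0},
    {"x": 0,"y": 0,"z": -0.028,"twist": 0},
    {"x": 0,"y": 0,"z": -0.048,"twist": 0},
    {"x": 0,"y": 0,"z": -0.07,"twist": 0},
    {"x": 0,"y": 0,"z": -0.09,"twist": 0},
    {"x": 0,"y": 0,"z": -0.104,"twist": 0},
    {"x": 0,"y": 0,"z": -0.11,"twist": 0},
  ],
)

```text
time: 11.5
tool_pos: [524.4, -301.0, 271.9]
tcp_rot: [-3.14, 0.001, -2.522]
contact_force: [0.3, 0.2, 0.4]
grip_width: 53.0
finger_force: 30.0
```

Request:
play_rows(
  commands=[
    {"x": 0,"y": 0,"z": 0,"twist": 0},
    {"x": 0,"y": 0,"z": 0,"twist": 0},
    {"x": 0,"y": 0,"z": 0,"twist": 0},
    {"x": 0,"y": 0,"z": 0,"twist": 0},
    {"x": 0,"y": 0,"z": 0,"twist": 0},
    {"x": 0,"y": 0,"z": 0,"twist": 0},
    {"x": 0,"y": 0,"z": 0,"twist": 0},
    {"x": 0,"y": 0,"z": 0,"twist": 0},
  ],
)

```text
time: 12.3
tool_pos: [524.4, -301.1, 269.7]
tcp_rot: [3.141, 0.0, -2.522]
contact_force: [-0.4, -1.2, -0.6]
grip_width: 53.2
finger_force: 30.0
```

```bash
python3 - <<'E'
from h import *
snap('scene','s4.png');go([524.5,-302.5,268])
a=cv2.imread('pics/s4.png')[70:290,220:480];cv2.imwrite('pics/s4c.png',cv2.resize(a,None,fx=2.7,fy=2.7))
E
```

```text
t 12.35 pos [ 524.4 -301.1  269.7] rpy [ 180.      0.   -144.51] j [-0.65  0.48  1.26  0.    1.4  -2.84] F [-0.5 -1.  -0.4] M [ 0.09  0.03 -0.01] w 53.113586914131105 g 29.999991743825376
[524.5, -302.5, 268] -> [ 0.7 -1.2  1.7]
```

View pics/s4c.png

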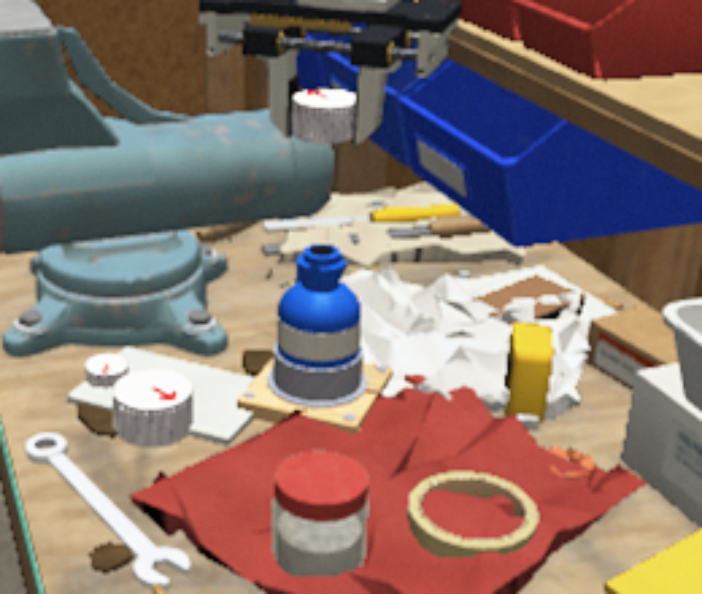

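The cap is held level at crop (325,115), about 100 mm above the open mouth at (321,250). The tape, jar and spanner are untouched.

```bash
python3 -c "
from plant import bot
print(bot.close_job())"
```

```text
the job is handed in; nothing more can be done
None
```

The bottle is open: I pressed the cap until it seated, twisted it anticlockwise to the stop and lifted it off. It is held level in the gripper about 10 cm straight above the mouth, the tape, jar and spanner weren't touched, and the job was handed in at about 12 s with no verdict returned.

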